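# Compare the two bearings of the grinding spindle with a stick thermometer

### The arm

A 7-joint arm with a two-finger parallel gripper is mounted at the origin on the work surface. World frame = base frame: x ahead of the robot, y to its left, z up, the work surface at z = 0. Lengths are in mm, angles in rad, forces in N, time in s.
With the tool pointing down it reaches from about 400 to 875 mm from the base axis. Payload 6.5 kg.
Tool frame: the origin (TCP) lies midway between the tips of the shut fingers; the grasp point (between the pads) lies 19 mm behind it (r.pinch_z is the distance from the TCP to the grasp point, in mm); z points along the fingers, y is the line along which they close (so a half turn about z gives the same grasp; the last joint's range is limited). The gripper opens to 88 mm and grips with 3 to 60 N. Pads are 18 mm wide; open, the fingers measure 123 mm over their backs; the gripper's body (75 mm by 187 mm) begins 45 mm behind the grasp point.
Start: joints at [1.203, 0.536, -0.004, 1.538, 0.003, 1.067, -0.071], TCP at [193.201, -620.615, 238.716] pointing down, gripper open.
Joint ranges: [-2.7, 2.7], [-0.37, 2.16], [-1.27, 1.26], [0.24, 2.4], [-1.31, 4.45], [0.19, 1.91], [-2.76, 2.76]. Speed limits (rad/s): [2.39, 2.39, 3.14, 3.14, 3.14, 3.14, 3.14].

### API

Orientations are given as a 3x3 rotation matrix whose columns are the frame's x, y, z axes.
In Python, from plant import r gives the robot as it stands. Calls block until the motion is done:
- r.move_to(position, orientation): joint-space move of the TCP to a pose.
- r.servo_line(position, rate=150, attitude=None, contact_N=None): straight line of the TCP; attitude=None keeps the orientation; rate is the mean speed in mm/s. With contact_N (N) it stops when the force on the tool has changed by that much, and returns True; else False.
- r.movej(angles): joint-space move.
- r.grip(opening, f_grip=None): finger opening in mm; f_grip is the grip in N (None keeps the last); returns when the fingers have stopped.
- r.sleep(seconds).
- r.solve_ik(position, orientation): joint angles nearest the present ones, or None.
- r.observe(): the state.
- r.camera(name): name is "side" or "top" or "wrist"; returns a dict with "image" (400x640x3 uint8, red, green, blue), "vfov" (degrees; the focal length in pixels is half the picture's height over the tangent of half this angle, whatever the lens; pixels are square), "cx", "cy" (the principal point, pixels), "eye" and "orientation" of the camera in the world. Camera axes: x right, y down, z forward; pixel columns grow to the right and rows downward; lengths in mm; the calibration is good to about 2 mm. The wrist camera is an equidistant fisheye: a pixel r from the principal point sees the ray r / f radians off the axis. A picture is of the moment at which its call begins. There is no depth.
A pose or a line that the arm cannot do raises r.PlanningError and nothing moves.
- r.finish_job(): hands the job in; it is judged then, once.
Trained networks look in a picture, given as the dict that the camera call returned (one of the last four; its "shot" number tells which), for a name from the list of things; names that differ only in an ending like _2 or _b are one class to them, and where a whole thing is asked for, a point or a joint stands for the part that bears it (a point fixed in the world has none). Each returns a list of dicts, best first, with "confidence" (0 to 1); they miss things now and then, are a little off and sometimes report something else, mostly with a low value. They report only what shows in the picture. A call takes as long as a camera call. They do not tell look-alikes from the thing itself.
- r.find_in(name, picture): "rect" ([left, top, right, bottom] as shares, 0 to 1, of the picture: columns of its width, rows of its height, round what is visible of it).
The state is a dict: "t": time; "qpos": joint angles; "joint_velocities": joint speeds; "joint_torque": joint torques, N m; "tcp_pos": TCP position; "eef_rot": TCP orientation; "contact_force": force on the tool from outside, world axes, zero at the start; "torque": the same for the moment, N m; "grip_width": finger opening in mm; "gripper_force": force on a finger pad.
Only numpy, scipy, OpenCV 4.12 (cv2) and the standard library are available. Lean on these libraries where they do the work, as an engineer would, in place of code of your own. Each camera call takes 0.05 s, during which the arm holds its last target. There are 200 camera calls.

### The job

The belt-driven grinding and polishing spindle has just been switched off and we want to compare its two bearings: take the stick infrared thermometer out of the wooden tool block and hold it lens-down, steady for about two seconds, roughly 15 mm above the top of the bearing housing beside the guarded grinding wheel. Then carry it across, clear of the belt guard, and take the same reading at the other bearing, beside the bare felt polishing wheel: finish there still holding the thermometer, motionless, upright, lens centred roughly 15 mm above the top of that housing. Touch no part of the machine with the thermometer or the gripper, and leave the other things on the bench where they are.

Things in the scene. Friction and masses are not known exactly. Their poses are not given: they have to be found in the camera images.
- thermometer: grey stick infrared thermometer, loose, 0.12 kg, 150 mm long, standing nose-down in the block's pocket, lens 15 mm above the bench. Origin: centre of the nose face (lens); z runs up the stick, away from the lens. Black nose 22 mm diameter, 22 mm long; above it a box body 24 mm (x) by 36 mm (y), 22 to 150 mm from the lens, display on -x. 105 mm stick out above the block.
- tool_block: pine tool block fixed to the bench, 120 (x) by 70 (y) by 60 mm high, origin: centre of its underside. Pocket 30 (x) by 42 (y) mm, 45 mm deep, centred at x = +15 mm; the thermometer's axes follow the block's within 0.02 rad. Two stubby screwdriver handles and two drill shanks stand fixed in its -x half, up to 105 mm above the bench.
- spindle: grinding spindle bolted down; origin: centre of the underside of its 150 (x) by 270 (y) mm base plate. Shaft 20 mm diameter, 412 mm long, along y at 100 mm height. Mid-way a round-topped belt guard, 150 (x) by 60 (y) mm, 175 mm high. 95 mm either side of the middle a grey pillow-block bearing, 38 mm wide along the shaft, arched top of 32 mm radius.
- bearing_left (a point): top centre of the bearing housing on the spindle's +y side, 132 mm above the bench: the highest point of the arch, midway along its 38 mm width. Its axes are those of the spindle. It is the bearing beside whichever wheel is on that side.
- bearing_right (a point): the same point of the bearing housing on the spindle's -y side, 132 mm above the bench.
- grinding_wheel: grey grinding wheel on one end of the shaft (which end varies) in a sheet-steel guard open towards the robot. Origin on the bench below the wheel's centre, 70 mm outward along the shaft from its bearing; axes as the spindle's. Guard 45 mm wide, 168 mm diameter, top 185 mm above the bench; a tool rest reaches 109 mm out in front (-x).
- polishing_wheel: bare pale hard-felt polishing wheel on the other end of the shaft, 125 mm diameter, 24 mm wide, its top 163 mm above the bench. Origin on the bench straight below the wheel's centre, 70 mm outward from the bearing it belongs to.
- parts_tin: bystander: aluminium tin of nuts, 100 x 80 x 45 mm, origin at the centre of its underside. The tin stands on one side of the machine, the tool block on the other.
- wrench: bystander: open-end wrench 180 mm long lying in front of the machine
- spray_can: bystander: blue spray can, 52 mm diameter, 150 mm high, origin at the centre of its underside
- spare_wheel: bystander: spare grinding wheel lying flat, 124 mm diameter, 20 mm thick, origin at the centre of its underside
Mind the look-alikes: they are no part of the job. Of the things like the thermometer, leave any that is blue or pink; of the rest the larger one is meant.

How it is judged:
By the outcome, as a careful person would: the job done as asked, in the order asked, and still so for the second after the job is handed in, while the arm keeps its last pose, push and grip.
It also fails if it takes over 64 s, if anything falls off the work surface, if the arm or the gripper's body presses on something with over 40 N, if the wrist force passes 120 N, or if a joint passes its speed limit or range.

## Working session

There is one attempt and no reset: what is moved stays moved. The work goes in short steps, each a Python script; the robot and the scene stay as the last script left them, time stands still between calls to the robot, and variables do not carry over. Pictures are saved under pics/ and viewed, at most 10 in all, crops included, and the job is handed in when it is done.

```bash
mkdir -p pics; ls
python3 - <<'E'
from plant import r
import cv2
for n in ("top","side"):
    p=r.camera(n)
    cv2.imwrite(f"pics/{n}0.png",p["image"][:,:,::-1])
    print(n,p["vfov"],p["cx"],p["cy"],p["eye"],p["orientation"])
    for k in ("thermometer","tool_block","spindle","bearing_left","grinding_wheel","polishing_wheel","parts_tin","wrench","spray_can","spare_wheel"):
        for d in r.find_in(k,p)[:4]:
            a=d["rect"]; print(k,[round(a[0]*640),round(a[1]*400),round(a[2]*640),round(a[3]*400)],round(d["confidence"],2))
print(r.observe()["t"])
E
```

```text
pics
top 55.161243012526654 319.89840651580994 204.2743637000511 [ 424.27832387  -18.53018209 1134.09249749] [[ 0.00959225 -0.99289622  0.11859634]
 [-0.99993955 -0.0088869   0.00647491]
 [-0.00537496 -0.11865128 -0.99292144]]
thermometer [462, 229, 493, 246] 0.84
thermometer [244, 170, 374, 233] 0.73
thermometer [401, 233, 414, 243] 0.68
thermometer [434, 222, 462, 234] 0.57
tool_block [423, 213, 460, 257] 0.8
spindle [244, 170, 376, 227] 0.89
bearing_left [242, 172, 375, 233] 0.58
grinding_wheel [367, 168, 393, 242] 0.93
polishing_wheel [253, 175, 265, 219] 0.75
parts_tin [177, 208, 217, 251] 0.75
wrench [319, 243, 337, 300] 0.9
spray_can [176, 139, 213, 173] 0.9
spare_wheel [412, 140, 456, 181] 0.56
side 46.832971411950034 327.78619234241967 204.55752020456063 [  492.56303452 -1013.33559047   819.91779676] [[ 0.99828304 -0.03713643  0.04529742]
 [-0.05847153 -0.58597076  0.80821986]
 [-0.00347144 -0.80948079 -0.5871361 ]]
thermometer [289, 262, 303, 302] 0.95
thermometer [282, 315, 305, 372] 0.84
thermometer [333, 261, 342, 296] 0.78
thermometer [296, 270, 315, 321] 0.68
tool_block [275, 292, 330, 348] 0.97
spindle [301, 165, 363, 264] 0.84
spindle [308, 151, 350, 181] 0.7
bearing_left [302, 164, 360, 265] 0.91
grinding_wheel [291, 212, 369, 279] 0.95
grinding_wheel [374, 300, 428, 351] 0.56
polishing_wheel [307, 151, 348, 177] 0.81
parts_tin [282, 148, 314, 173] 0.55
wrench [226, 231, 291, 244] 0.8
spray_can [354, 123, 369, 166] 0.83
spray_can [309, 151, 350, 178] 0.63
spare_wheel [374, 298, 430, 350] 0.82
1.1
```

Run:
```python
import cv2
a=cv2.imread("pics/top0.png")[130:310,170:510]; b=cv2.imread("pics/side0.png")[120:385,215:440]
cv2.imwrite("pics/c1.png",cv2.resize(a,(794,420),interpolation=cv2.INTER_CUBIC))
cv2.imwrite("pics/c2.png",cv2.resize(b,(506,596),interpolation=cv2.INTER_CUBIC))
```

```text
(no output)
```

View pics/c1.png

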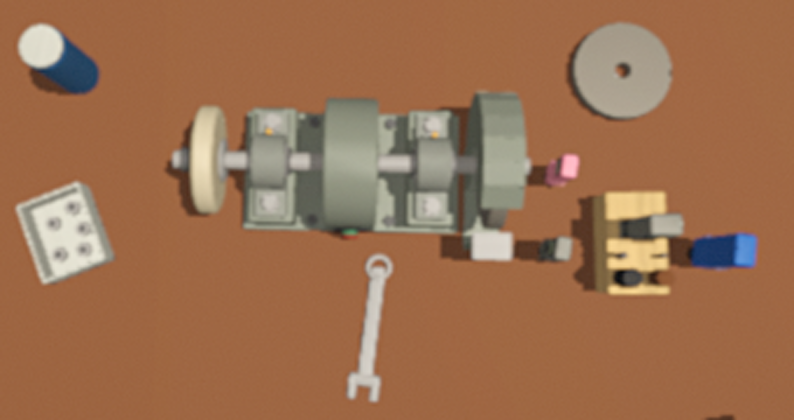

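View pics/c2.png

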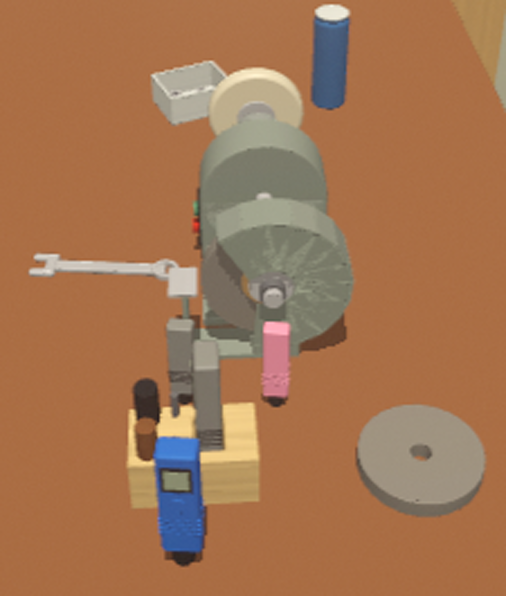

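The side crop shows four stick candidates. In full top-picture pixels they are: pink (413,202), blue (480,237), a small grey one standing on the bench (408,237), and the grey one in the block (449,226), which is the larger grey one and the one meant. The guarded wheel is on the right (-y), so the first reading is at bearing_right. Next I'll get rough positions and a closer wrist view of the block.

```bash
cat > h.py <<'E'
from plant import r
import numpy as np, cv2
def ray(p,uv):
    f=200/np.tan(np.radians(p["vfov"])/2); d=(np.array(uv,float)-[p["cx"],p["cy"]])
    if p.get("fish"):
        n=np.hypot(*d); t=n/f; v=np.array([d[0]/n*np.sin(t),d[1]/n*np.sin(t),np.cos(t)]) if n else np.array([0,0,1.])
    else: v=np.array([d[0]/f,d[1]/f,1])
    return np.array(p["orientation"])@v
def atz(p,uv,z):
    v=ray(p,uv); e=np.array(p["eye"]); return e+v*(z-e[2])/v[2]
def proj(p,X):
    f=200/np.tan(np.radians(p["vfov"])/2); c=np.array(p["orientation"]).T@(np.array(X,float)-p["eye"])
    if p.get("fish"):
        n=np.hypot(c[0],c[1]); t=np.arctan2(n,c[2]); d=c[:2]/n*t*f
    else: d=c[:2]/c[2]*f
    return d+[p["cx"],p["cy"]]
def cam(n):
    p=r.camera(n); p["fish"]=n=="wrist"; return p
def R(yaw): # tool down, tool y at angle yaw+90deg
    c,s=np.cos(yaw),np.sin(yaw); return np.array([[c,s,0],[s,-c,0],[0,0,-1.]])
E
python3 - <<'E'
from h import *
np.set_printoptions(precision=1,suppress=True)
t=cam("top"); s=cam("side")
T=lambda x,y:(170+x/2.335,130+y/2.335); S=lambda x,y:(215+x/2.249,120+y/2.249)
for n,p,uv,z in [("shaftL",t,T(178,159),100),("shaftR",t,T(530,166),100),
 ("block tl",t,T(607,193),60),("block tr",t,T(666,193),60),("block br",t,T(669,292),60),("block bl",t,T(607,292),60),
 ("therm top",t,T(668,224),165),("blue top",t,T(742,249),150),("pink top",t,T(569,165),150),("sm grey top",t,T(564,248),110),
 ("s therm top",s,S(206,343),165),("s blue top",s,S(178,442),150),("s blue nose",s,S(183,560),0),("s sm grey top",s,S(181,322),110),("s pink top",s,S(276,325),110),("s pink nose",s,S(276,403),0)]:
    print(n,atz(p,uv,z))
w=cam("wrist"); print(w["vfov"],w["eye"],w["orientation"], r.observe()["eef_rot"],r.pinch_z)
E
```

```text
shaftL [563.  189.3 100. ]
shaftR [ 558.4 -221.3  100. ]
block tl [ 531.6 -321.4   60. ]
block tr [ 532.2 -392.4   60. ]
block br [ 414.  -392.1   60. ]
block bl [ 413.3 -318.5   60. ]
therm top [ 488.  -356.9  165. ]
blue top [ 462.3 -442.1  150. ]
pink top [ 553.4 -254.7  150. ]
sm grey top [ 463.1 -256.8  110. ]
s therm top [ 487.  -341.2  165. ]
s blue top [ 461.4 -439.9  150. ]
s blue nose [ 459.  -447.9    0. ]
s sm grey top [ 462.5 -253.7  110. ]
s pink top [ 556.1 -263.8  110. ]
s pink nose [ 557.  -265.5   -0. ]
65.70646984690485 [ 258.  -599.8  384.2] [[ 0.3 -0.9 -0.3]
 [-1.  -0.3 -0.1]
 [ 0.   0.3 -1. ]] [[ 1.   0.3 -0. ]
 [ 0.3 -1.   0. ]
 [-0.  -0.  -1. ]] 18.700000000000003
```

Run:
```python
from h import *
import pickle
np.set_printoptions(precision=1,suppress=True)
r.move_to([470,-356,330],R(0)); a=cam("wrist"); print(r.observe()["t"])
r.move_to([540,-111,380],R(0)); b=cam("wrist")
r.move_to([540,79,380],R(0)); c=cam("wrist")
r.move_to([488,-356,300],R(0)); print(r.observe()["t"])
pickle.dump([a,b,c],open("abc.pkl","wb"))
def save(p,uvs,n,w=200):
    u,v=np.mean(uvs,0); x,y=int(np.clip(u-w//2,0,640-w)),int(np.clip(v-w*3//8,0,400-w*3//4))
    im=cv2.resize(p["image"][y:y+w*3//4,x:x+w,::-1],(800,600),interpolation=cv2.INTER_CUBIC)
    for q in uvs: cv2.drawMarker(im,(int((q[0]-x+.5)*800/w),int((q[1]-y+.5)*800/w)),(255,0,255),cv2.MARKER_TILTED_CROSS,12,1)
    cv2.imwrite(n,im); print(n,x,y,w,a["eye"])
save(a,[proj(a,[488+i,-356+j,165]) for i in(-12,12) for j in(-18,18)]+[proj(a,[473+i,-356+j,60]) for i in(-60,60) for j in(-35,35)],"pics/w1.png",320)
for p,cx,cy,n in((b,559.6,-111,"w2"),(c,561.8,79,"w3")):
    u=[proj(p,[cx,cy+j,132]) for j in(-19,19)]+[proj(p,[cx+i,cy+j,100]) for i in(-32,32) for j in(-19,19)]
    save(p,u,f"pics/{n}.png",320)
```

```text
2.7583
6.2917
pics/w1.png 158 41 320 [ 537.1 -357.1  475.1]
pics/w2.png 157 29 320 [ 537.1 -357.1  475.1]
pics/w3.png 157 28 320 [ 537.1 -357.1  475.1]
```

View pics/w1.png

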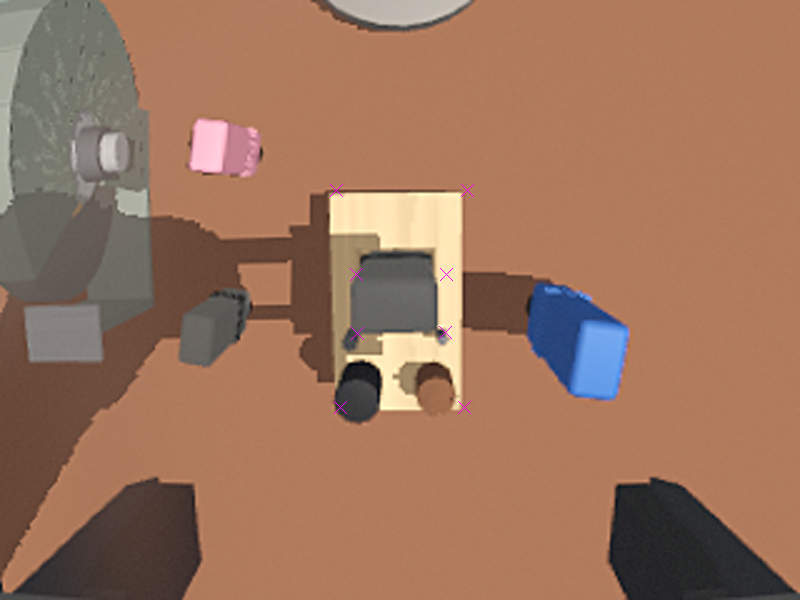

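View pics/w2.png

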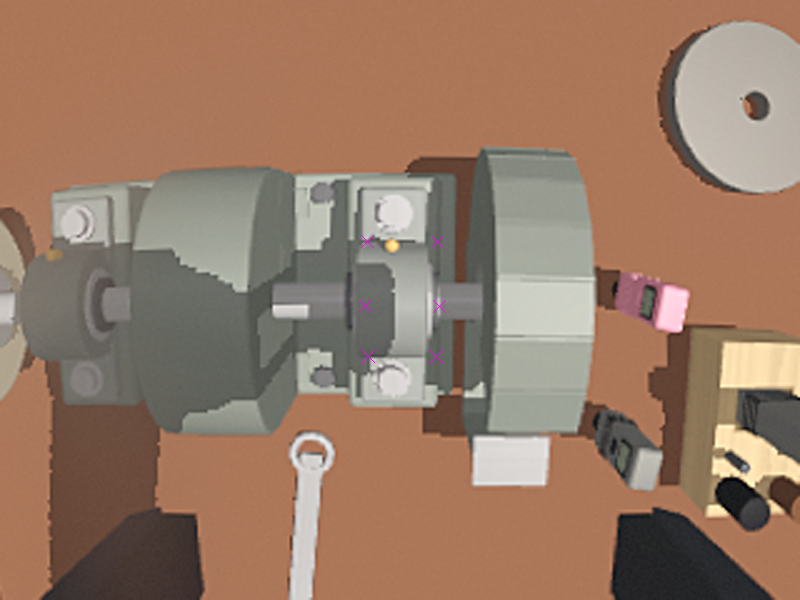

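View pics/w3.png

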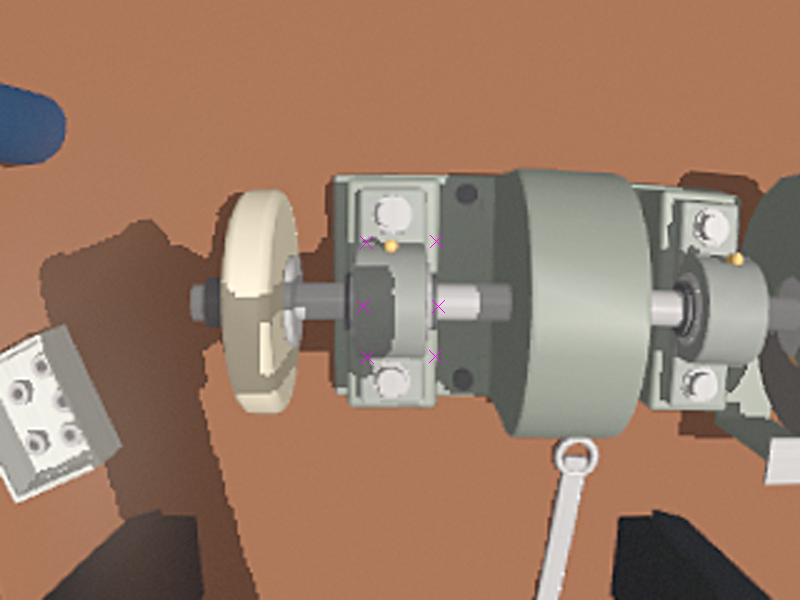

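Run:
```python
from h import *
import pickle
np.set_printoptions(precision=1,suppress=True)
a,b,c=pickle.load(open("abc.pkl","rb")); t=cam("top")
W=lambda x0,y0,x,y:(x0+x/2.5-.5,y0+y/2.5-.5); T=lambda x,y:(170+x/2.335-.3,130+y/2.335-.3)
for n,p in(("a",a),("b",b),("c",c)): print(n,p["eye"],p["cx"],p["cy"])
print("fingers a",proj(a,[470,-356+44,330]),proj(a,[470,-356-44,330]),"obs",W(158,41,195,485),W(158,41,614,485))
print("therm wrist",[atz(a,W(158,41,*q),165) for q in((351,279),(437,279),(352,332),(437,332))])
print("block wrist",[atz(a,W(158,41,*q),60) for q in((329,191),(463,191),(464,411))])
print("R  nip/edges/feet", atz(b,W(157,29,391.5,246),125),atz(b,W(157,29,356,300),132),atz(b,W(157,29,433,300),132),atz(b,W(157,29,393,213),40),atz(b,W(157,29,391,379),40))
print("L  ", atz(c,W(157,28,391.5,246),125),atz(c,W(157,28,355,300),132),atz(c,W(157,28,431,300),132),atz(c,W(157,28,392,213),40),atz(c,W(157,28,391,381),40))
print("top R edges",atz(t,T(417,160),132),atz(t,T(453,160),132),"L",atz(t,T(250,160),132),atz(t,T(288,160),132))
print("guard top", atz(t,T(326,100),100),atz(t,T(378,100),100))
```

```text
a [ 537.1 -357.1  475.1] 319.3489690078927 198.42553420519093
b [ 607.6 -113.   525. ] 319.3489690078927 198.42553420519093
c [608.4  76.6 525.3] 319.3489690078927 198.42553420519093
fingers a [233.8 246.5] [400.8 246.3] obs (235.5, 234.5) (403.1, 234.5)
therm wrist [array([ 498.3, -335.7,  165. ]), array([ 498.2, -370.3,  165. ]), array([ 476.5, -335.8,  165. ]), array([ 476.4, -370.5,  165. ])]
block wrist [array([ 532.9, -317.2,   60. ]), array([ 532.6, -388.4,   60. ]), array([ 410.7, -390.6,   60. ])]
R  nip/edges/feet [ 590.3 -105.5  125. ] [563.1 -87.4 132. ] [ 563.  -126.6  132. ] [ 607.3 -105.    40. ] [ 501.7 -103.1   40. ]
L   [592.6  83.9 125. ] [565.4 102.5 132. ] [565.2  63.8 132. ] [610.  85.  40.] [503.   86.3  40. ]
top R edges [560.7 -86.8 132. ] [ 561.1 -127.5  132. ] L [559.1 102.1 132. ] [559.4  59.1 132. ]
guard top [635.4  18.1 100. ] [635.9 -43.  100. ]
```

Run:
```python
from h import *
np.set_printoptions(precision=2,suppress=True)
r.grip(62); r.move_to([487.5,-353,230],R(0.01))
print(r.servo_line([487.5,-353,114],rate=80,contact_N=6))
r.grip(20,25); r.sleep(.2)
o=r.observe(); print(o["grip_width"],o["gripper_force"],o["contact_force"],o["tcp_pos"])
r.servo_line([487.5,-353,200],rate=60); o=r.observe(); print(o["grip_width"],o["contact_force"])
r.servo_line([487.5,-353,345],rate=150)
o=r.observe(); print(o["grip_width"],o["contact_force"],o["torque"],o["t"])
s=cam("side"); w=cam("wrist"); im=np.hstack([s["image"][40:290,200:500],w["image"][100:350,170:470]])
cv2.imwrite("pics/g1.png",cv2.resize(im[:,:,::-1],(800,333)))
for z in (246,264+132-118+0,): print(z)
q=proj(s,[487.5,-353,345-99]); q2=proj(s,[487.5,-353,345+51]); print("lens",(q-[200,40])*1.333,"top",(q2-[200,40])*1.333)
```

```text
False
35.60775301527755 24.99348906450905 [0.46 1.01 1.76] [ 487.57 -353.02  114.1 ]
35.93644437762402 [-0.29 -0.71 -0.54]
35.633481879973885 [-1.12 -0.71 -1.71] [ 0.07 -0.01 -0.01] 12.2917
246
278
lens [140.87 274.4 ] top [137.14 185.05]
```

View pics/g1.png

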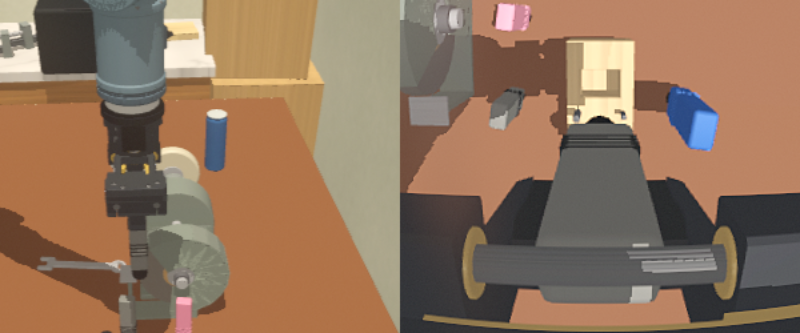

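The thermometer is held upright, with its nose at (139,278) in the left panel as predicted, and the pocket is empty. Next I'll carry it over the guard to the grinding-side bearing, stop 30 mm above and check.

```bash
cat > look.py <<'E'
from h import *
def look(B,n):
    "B bearing estimate; marks predicted housing-top points in the wrist and top views"
    out=[]
    for name,k in(("wrist",2),("top",4)):
        p=cam(name); pts=[proj(p,[B[0],B[1]+j,132]) for j in(-19,19)]+[proj(p,[B[0]+32,B[1]+j,100]) for j in(-19,19)]
        u,v=np.mean(pts,0); W=400//k*1; H=int(W*1.0); x,y=int(np.clip(u-W/2,0,640-W)),int(np.clip(v-H/2,0,400-H))
        im=cv2.resize(p["image"][y:y+H,x:x+W,::-1],(400,400),interpolation=cv2.INTER_CUBIC)
        for q in pts: cv2.drawMarker(im,(int((q[0]-x+.5)*400/W),int((q[1]-y+.5)*400/W)),(255,0,255),cv2.MARKER_TILTED_CROSS,10,1)
        out.append(im); print(n,name,"crop",x,y,W)
    cv2.imwrite(f"pics/{n}.png",np.hstack(out))
E
python3 - <<'E'
from look import *
np.set_printoptions(precision=2,suppress=True)
B=[560,-107]
r.servo_line([B[0],B[1],345],rate=220,attitude=R(0))
r.servo_line([B[0],B[1],162+99],rate=80,contact_N=6)
r.sleep(.3); look(B,"R1"); o=r.observe(); print(o["tcp_pos"],o["contact_force"],o["t"],o["grip_width"])
E
```

```text
R1 wrist crop 219 69 200
R1 top crop 305 143 100
[ 560.03 -107.    261.11] [ 0.24 -0.08 -0.89] 15.3083 35.853583885146016
```

View pics/R1.png

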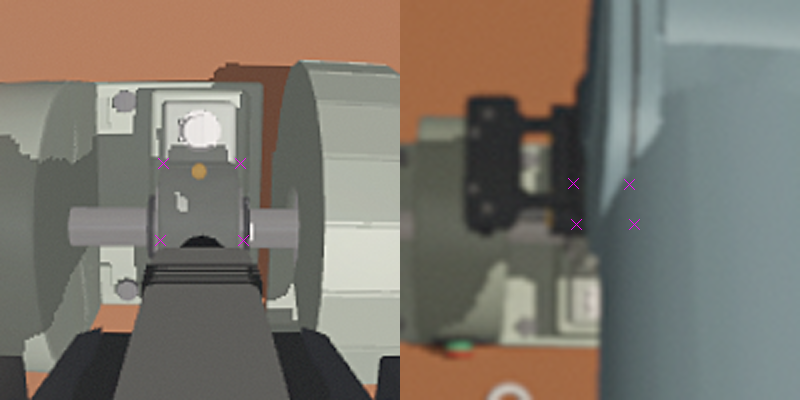

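In the wrist view the nose centre is at column ~202. The housing spans columns 157–246 (centre ~201), and the arch edge at row ~163 sits on its marker. The thermometer is centred, so I'll take this reading and then go over to the other bearing.

Run:
```python
from look import *
np.set_printoptions(precision=2,suppress=True)
B=[560,-106.7]
print(r.servo_line([*B,147+99],rate=40,contact_N=5)); r.sleep(3)
o=r.observe(); print(o["tcp_pos"],o["contact_force"],o["t"])
r.servo_line([*B,345],rate=120)
B=[561.5,83]
r.servo_line([*B,345],rate=180)
r.servo_line([*B,162+99],rate=80,contact_N=6); r.sleep(.3)
look(B,"L1"); o=r.observe(); print(o["tcp_pos"],o["contact_force"],o["t"],o["grip_width"])
```

```text
False
[ 560.   -106.68  245.99] [ 0.28  0.72 -0.05] 18.8333
L1 wrist crop 219 69 200
L1 top crop 234 142 100
[561.54  83.02 261.14] [ 0.28 -0.37 -1.02] 22.6083 35.84070720583615
```

View pics/L1.png

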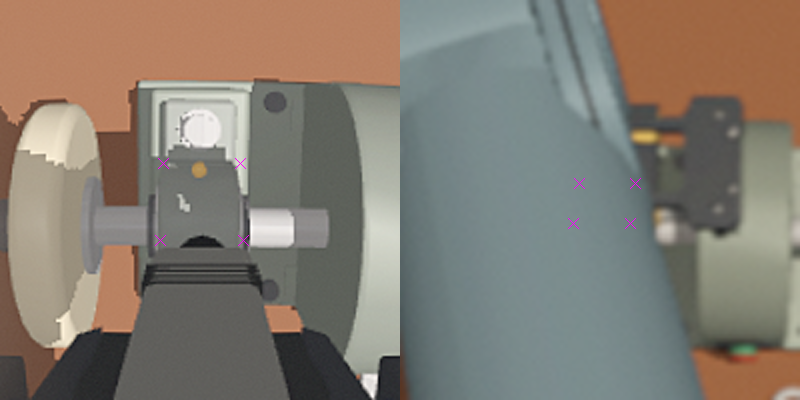

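The geometry is the same as at the first bearing: nose at column ~202, housing at 156–246, nipple at (199,170). I'll lower to 15 mm, hold, and hand in.

Run:
```python
from h import *
print(r.servo_line([561.5,83.3,147+99],rate=40,contact_N=5)); r.sleep(3.5)
o=r.observe(); print(o["tcp_pos"],o["contact_force"],o["grip_width"],o["t"])
print(r.finish_job())
```

```text
False
[561.50152066  83.29297956 246.01449836] [ 0.51602344 -0.42030634 -1.01656755] 36.05824108124312 26.6333
the job is handed in; nothing more can be done
None
```

I took both readings in order, grinding-wheel bearing then felt-wheel bearing, and handed the job in at 26.6 s with the thermometer still held upright and motionless, its lens about 15 mm above the second housing by calculation; no contact showed in the force readings I took.

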